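# Push the data cartridge through the dock's guide gap and start the reader

## Robot

A 6-joint arm with a two-finger parallel gripper is mounted at the origin on the work surface. World frame = base frame: x ahead of the robot, y to its left, z up, the work surface at z = 0. Lengths are in m, angles in rad, forces in N, time in s.
With the tool pointing down it reaches from about 0.35 to 0.875 m from the base axis. Payload 4.2 kg.
Tool frame: the origin (TCP) lies at the very end of the fingers, on their centre line; the grasp point (between the pads) lies 19 mm behind it (ctrl.grip_depth is the y of the grasp point in the tool frame, in m); y points along the fingers, z is the direction in which the jaws open and shut, and the axes are right-handed (so a half turn about y gives the same grasp; the last joint's range is limited). The gripper opens to 87 mm and grips with 3 to 60 N. Pads are 19 mm wide; open, the fingers measure 117 mm over their backs; the gripper's body (75 mm by 190 mm) begins 51 mm behind the grasp point.
Start: joints at [1.412, 0.385, 0.008, 0, -1.194, -0.259], TCP at [0.254, 0.571, 0.223] pointing down, gripper open.
Joint ranges: [-3.14, 3.14], [-1.21, 2.06], [-1.07, 1.41], [-3.16, 2.05], [-2.99, -0.16], [-3.1, 3.1]. Speed limits (rad/s): [2.79, 2.79, 3.14, 3.14, 3.14, 3.14].

## Interface

Orientations are given as a unit quaternion [x, y, z, w].
In Python, from plant import ctrl gives the robot as it stands.
- The arm moves only by the tool jog_arm, never from a script. Its argument "deltas" is a list that holds one entry, the list of rows, each a list of 7 numbers: the shift along the tool's x, y, z in mm, then the turn, a rotation vector about the tool's x, y, z in rad, then the finger opening in mm, from 0 to 87. In form: [[[tx, ty, tz, wx, wy, wz, hand], ...]]. A call has exactly 5 rows; each row is the pose to reach, as a shift and turn from the pose commanded when the call began, along the tool's axes at that moment; what a row does not reach only later rows make up. A row lasts 1/8 s, in which the tool goes at most 62.5 mm and 10.7 degrees, less where a joint would pass 70% of its speed; a pose out of reach is approached as far as the arm can. A call with a gripper value outside its range is refused whole. The fingers move at their own pace and stop on an object; "grip_force" is the grip in N (left out, the last holds). Time passes only in rows, so rows that repeat a pose let the fingers close, or fill a call up. It gives the time, the measured TCP pose, the force and the opening at its end, in the units of the state.
- ctrl.get_state(): the state, without advancing time (a new reading comes with each control period).
- ctrl.snapshot(name): name is "scene" or "top" or "wrist"; returns a dict with "pixels" (420x560x3 uint8, blue, green, red), "K" (3x3 intrinsics, pixels), "R" (3x3) and "t" (3): a world point X has camera coordinates R X + t. Camera axes: x right, y down, z forward; pixel columns grow to the right and rows downward; lengths in m; the calibration is good to about 2 mm. A picture is of the moment at which its call begins. There is no depth.
- ctrl.job_done(): hands the job in, once; it reports no verdict.
The state is a dict: "clock": time; "joint_positions": joint angles; "qd": joint speeds; "tau": joint torques, N m; "ee_pos": TCP position; "orientation": TCP orientation; "contact_force": force on the tool from outside, world axes, zero at the start; "wrist_torque": the same for the moment, N m; "finger_gap": opening from 0.0 (shut) to 1.0 (fully open).
Only numpy, scipy, OpenCV 4.12 (cv2) and the standard library are available. Lean on these libraries where they do the work, as an engineer would, in place of code of your own. Each camera call takes 0.05 s, during which the arm holds its last target. There are 200 camera calls.

## Task

Push the black data cartridge across the desk with the fingertips, never lifting it, through the gap between the two yellow guide blocks of the reader dock until it lies square and fully home against the reader at the back of the dock. Then press the green button on top of the reader all the way down and let it go. Leave everything else on the desk where it stands.

Things in the scene. Friction and masses are not known exactly. Their poses are not given: they have to be found in the camera images.
- cartridge: black flat data cartridge, 100 mm long (its x) x 90 mm wide (its y) x 24 mm high, 0.15 to 0.3 kg, white label, orange band near its trailing (-x) end. Origin: centre of the underside. It slides on the desk; it starts before the dock's gap, its centre 140 to 190 mm short of it and up to 45 mm to a side, its x within 0.35 rad of the dock's x
- dock: reader dock screwed to the desk; it has no floor, so the cartridge slides on the desk itself. Origin: on the desk midway between its two yellow guide blocks; x is the direction in which the cartridge goes in, z up. Behind the blocks lies a bay 115 mm wide between grey side walls 30 mm high, 10 mm thick
- gap (a point): point on the desk midway between the yellow guide blocks (the dock's origin). The blocks are 34 mm high, 30 mm wide (y) and leave a gap of 95 mm, y from -47.5 to +47.5 mm in the dock's frame; they run from x = -30 mm, noses rounded with 15 mm radius, to x = +15 mm
- stop (a point): foot of the middle of the reader's front face, 125 mm past the gap along the dock's x, where the cartridge's leading end comes to rest; fully home, the cartridge's centre is 50 mm short of it. The grey reader behind is 80 mm deep (x), 150 mm wide (y), 50 mm high
- button_top (a point): centre of the top face of the round green button (28 mm across) on top of the reader, at x = 165 mm, y = -35 mm in the dock's frame; pressed straight down
- button (a joint): travel of the green button in m: 0 up, 0.006 fully down; a spring of about 5 N at full travel returns it
- stapler: red and black stapler, 130 x 36 x 54 mm, origin under its centre; bystander
- stamp: rubber stamp with dark wooden knob handle, 36 mm across, 66 mm high, origin under its centre; bystander
- ink_pad: blue ink pad tin, 70 x 110 x 18 mm, origin under its centre; bystander
- mug: white mug, 80 mm across, 95 mm high, origin under its centre; bystander
- notes: block of yellow notes, 76 x 76 x 30 mm, origin under its centre; bystander
- paperweight: green glass paperweight, 64 mm across, 41 mm high, origin under its centre; bystander
- bucket: orange plastic bucket, 130 mm across, 115 mm high, origin under its centre; bystander
Mind the look-alikes: they are no part of the job. What is shaped like the cartridge but pink is not meant.

How it is judged:
On the way, in this order (a step that is already met when the one before it is completed fails the run):
1. the cartridge is passing lengthwise through the gap between the yellow guide blocks, flat on the desk (x of cartridge in the frame of dock between -0.03 and 0.04 m and y of cartridge in the frame of dock between -0.01 and 0.01 m and angle between the x axis of cartridge and the x axis of dock, either way round below 0.15 rad and height (world z) of cartridge below 0.006 m), for 0.05 s.
2. the cartridge lies fully home against the reader (x of cartridge in the frame of dock between 0.071 and 0.079 m and y of cartridge in the frame of dock between -0.02 and 0.02 m and angle between the x axis of cartridge and the x axis of dock, either way round below 0.08 rad and height (world z) of cartridge below 0.006 m), for 0.2 s.
3. the green button is pressed down (all of step 2 and value of joint button above 0.0045 m), for 0.1 s.
At the end, for the whole second after the job is handed in: The cartridge lies flat on the desk inside the dock, its leading end within 4 mm of the reader and square to it within 0.08 rad, at rest; the green button has been pressed at least 4.5 mm down after that and is up again (all of step 2 and value of joint button below 0.0015 m and linear speed of cartridge below 0.01 m/s); the robot touches nothing.
It fails at once if the cartridge is lifted more than 12 mm or tipped by more than 0.2 rad (height (world z) of cartridge above 0.012 m or angle between cartridge's own z axis and vertical above 0.2 rad).
It fails at once if a bystander is moved by more than 20 mm or tipped (distance of any of stapler, stamp, ink_pad, mug, notes, paperweight, bucket from where it was at the start of the episode above 0.02 m or angle between any of stapler, stamp, ink_pad, mug, notes, paperweight, bucket's own z axis and vertical above 0.3 rad).
It fails at once if the button is pressed before the cartridge is home (value of joint button above 0.0045 m and x of cartridge in the frame of dock below 0.068 m).
It also fails if it takes over 72 s, if anything falls off the work surface, if the arm or the gripper's body presses on something with over 40 N, if the wrist force passes 120 N, or if a joint passes its speed limit or range.

## Working session

There is one attempt and no reset: what is moved stays moved. The work goes in short steps, Python scripts to look and compute and a tool call to move; the robot and the scene stay as the last step left them, time stands still between calls to the robot, and variables do not carry over. Pictures are saved under pics/ and viewed, about 8 in all and at most 12, crops included, and the job is handed in when it is done.

Besides the shell and the picture viewer there is one more tool, called after "Emit:" as name([rows], argument=value, ...), one row to a line, values as JSON. jog_arm: Moves the arm, as the interface text tells. Its arguments: {"type":"object","properties":{"deltas":{"type":"array","items":{"type":"array","items":{"type":"array","items":{"type":"number"}}}},"grip_force":{"type":"number"}},"required":["deltas"]}

```bash
mkdir -p pics; ls
python3 - <<'E'
from plant import ctrl
import cv2,numpy as np
s=ctrl.get_state();print({k:np.round(v,3).tolist() for k,v in s.items()})
for n in("top","scene"):
    d=ctrl.snapshot(n);cv2.imwrite(f"pics/{n}0.png",d["pixels"]);np.savez(f"{n}0.npz",**d)
    print(n,d["K"],d["R"].round(3),d["t"])
E
```

```text
pics
{'clock': 0.0, 'joint_positions': [1.412, 0.386, 0.007, -0.001, -1.194, -0.259], 'qd': [0.001, 0.0, 0.001, -0.001, -0.002, 0.001], 'tau': [-0.0, -39.067, 18.74, 4.22, 0.011, -0.0], 'ee_pos': [0.253, 0.571, 0.221], 'orientation': [-0.147, -0.691, 0.692, 0.147], 'contact_force': [0.043, 1.046, 0.601], 'wrist_torque': [0.02, 0.02, -0.031], 'finger_gap': 1.001}
top [[486.54472531   0.         285.6236596 ]
 [  0.         486.54472531 205.5624513 ]
 [  0.           0.           1.        ]] [[-0.009 -1.     0.012]
 [-0.982  0.006 -0.188]
 [ 0.188 -0.013 -0.982]] [0.00280426 0.60165589 1.33341969]
scene [[526.68699221   0.         272.04632415]
 [  0.         526.68699221 208.84967175]
 [  0.           0.           1.        ]] [[-0.352  0.936  0.005]
 [ 0.519  0.2   -0.831]
 [-0.779 -0.29  -0.556]] [ 0.17889404 -0.24929535  1.78475791]
```

View pics/top0.png

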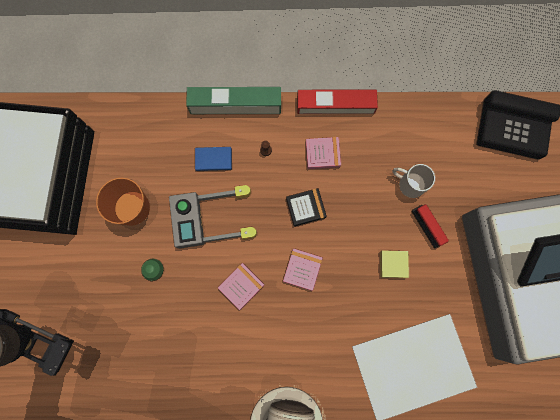

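View pics/scene0.png

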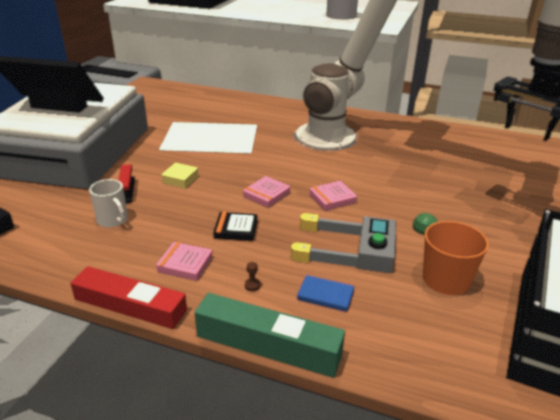

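Top view: the black cartridge is at (305,207) with its orange band to the right. The look-alikes are pink, at (323,152), (303,269) and (241,286); the black phone is at (515,125). The dock has yellow blocks at (243,190) and (248,233), the reader at (187,220) and the button at (183,206). I choose the black one at (305,207).

```bash
cat > h.py <<'E'
import cv2,numpy as np
from plant import ctrl
def ray(d,uv,z):
    uv=np.atleast_2d(uv).astype(float)
    r=np.c_[uv,np.ones(len(uv))]@np.linalg.inv(d["K"]).T@d["R"]
    c=-d["R"].T@d["t"]
    return c+r*((z-c[2])/r[:,2])[:,None]
def blobs(d,lo,hi,roi=None,amin=30):
    m=cv2.inRange(cv2.cvtColor(d["pixels"],cv2.COLOR_BGR2HSV),lo,hi)
    if roi:
        k=np.zeros_like(m);x0,y0,x1,y1=roi;k[y0:y1,x0:x1]=1;m*=k
    m=cv2.morphologyEx(m,cv2.MORPH_CLOSE,np.ones((3,3)))
    cs=cv2.findContours(m,cv2.RETR_EXTERNAL,cv2.CHAIN_APPROX_NONE)[0]
    return [c for c in cs if cv2.contourArea(c)>amin]
def rect(d,c,z):  # min-area rect of a contour cast on plane z
    p=ray(d,c[:,0],z)[:,:2]
    return cv2.minAreaRect((p*1000).astype(np.float32))
E
python3 - <<'E'
from h import *
d=dict(np.load("top0.npz"))
def show(n,cs,z):
    for c in cs:
        print(n,cv2.boundingRect(c),cv2.contourArea(c),[np.round(q,1) for q in rect(d,c,z)])
show("yellow",blobs(d,(22,140,120),(35,255,255),(220,170,270,250)),.034)
show("green",blobs(d,(50,120,60),(80,255,255),(165,190,210,250),10),.056)
show("cart",blobs(d,(0,0,0),(180,255,70),(280,180,335,232)),.024)
show("orange",blobs(d,(5,150,100),(18,255,255),(305,180,335,232),10),.024)
show("white",blobs(d,(0,0,150),(180,60,255),(280,180,335,232),10),.024)
show("reader",blobs(d,(0,0,60),(180,70,140),(160,185,210,255)),.05)
a=d["pixels"][170:260,160:340];cv2.imwrite("pics/crop0.png",cv2.resize(a,None,fx=4.4,fy=4.4,interpolation=cv2.INTER_CUBIC))
E
```

```text
green (178, 201, 10, 10) 59.0 [array([604.3, 293.4]), array([26.3, 25.2]), np.float64(27.1)]
cart (286, 188, 41, 39) 849.5 [array([603.2, -60.4]), array([ 92.1, 101.2]), np.float64(15.0)]
orange (312, 189, 12, 29) 59.5 [array([615.5, -96.4]), array([89. ,  9.3]), np.float64(15.2)]
white (291, 195, 23, 26) 367.5 [array([603. , -49.6]), array([64.6, 54.5]), np.float64(14.7)]
reader (169, 192, 41, 56) 1427.5 [array([568. , 266.9]), array([150.4, 115.8]), np.float64(8.2)]
```

View pics/crop0.png

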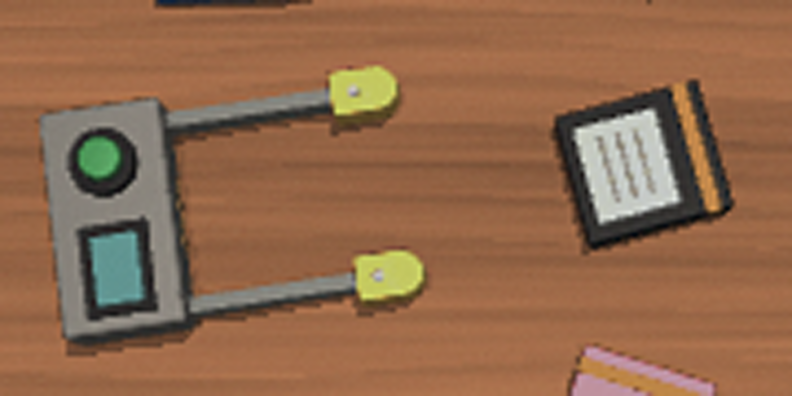

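The crop confirms a black cartridge with a white label and an orange trailing end, (713,150) in the crop. Next is the dock frame.

Run:
```python
from h import *
d=dict(np.load("top0.npz"))
print(cv2.cvtColor(d["pixels"],cv2.COLOR_BGR2HSV)[191,240])
R=[rect(d,c,.034) for c in blobs(d,(25,100,100),(40,255,255),(220,170,270,250))];print(R)
b=ray(d,[[183,206]],.056)
P=np.array([r[0] for r in R]);P=P[np.argsort(P[:,0])]  # low X first = +y side
yd=(P[0]-P[1]);print("sep",np.linalg.norm(yd));yd/=np.linalg.norm(yd);xd=np.array([yd[1],-yd[0]])
btn=np.array([604.3,293.4]);mid=P.mean(0)
o=mid+7.5*xd
print("heading blocks",np.degrees(np.arctan2(xd[1],xd[0])),"o",o,"btn in dock",(btn-o)@xd,(btn-o)@yd)
# heading from button to mid: known vector (172.5,-35)
v=btn-mid;h=np.arctan2(v[1],v[0])-np.arctan2(-35,172.5);print("heading btn",np.degrees(h),np.linalg.norm(v),np.hypot(172.5,35))
c=np.array([603.2,-60.4]);print("cart in dock",(c-o)@xd,(c-o)@yd)
```

```text
[160  11 134]
[((529.5040893554688, 106.73384857177734), (28.87261199951172, 40.2271842956543), 0.49218475818634033), ((653.65283203125, 125.03533172607422), (27.98427391052246, 41.99177932739258), 7.9845380783081055)]
sep 125.49045618541818
heading blocks 98.38590399012438 o [590.48466338 123.30440197] btn in dock 166.26215342663974 -38.474307446166705
heading btn 97.37046911086686 177.97066695645452 176.01491414081931
cart in dock -183.59467921051203 14.211996818793352
```

```bash
cat >> h.py <<'E'
from scipy.spatial.transform import Rotation as Ro
H=98.1; O=np.array([590.5,123.3])
xd=np.array([np.cos(np.radians(H)),np.sin(np.radians(H))]); yd=np.array([-xd[1],xd[0]])
def toW(x,y): return O+x*xd+y*yd
def toD(p): v=np.asarray(p)[:2]-O; return np.round([v@xd,v@yd],1)
def pose():
    s=ctrl.get_state();return s,Ro.from_quat(s["orientation"])
def go(x,y,z,jaw):  # dock x,y mm, z mm; jaw (tool z) direction in deg in dock frame; tool y down
    s,r=pose();a=np.radians(H+jaw)
    tz=np.array([np.cos(a),np.sin(a),0]);ty=np.array([0,0,-1.]);T=Ro.from_matrix(np.c_[np.cross(ty,tz),ty,tz])
    p=np.r_[toW(x,y),z]-s["ee_pos"]*1000
    print("shift",(r.inv().apply(p)).round(1),"rot",(r.inv()*T).as_rotvec().round(3))
def where():
    s,r=pose();m=r.as_matrix();a=np.degrees(np.arctan2(m[1,2],m[0,2]))-H
    print("t",round(s["clock"],2),"dock",toD(s["ee_pos"]*1000),"z",round(s["ee_pos"][2]*1000,1),"jaw",round((a+180)%360-180,2),"tilt",np.degrees(np.arccos(-m[2,1])).round(2),"F",s["contact_force"].round(1),"gap",round(s["finger_gap"],2),"j",s["joint_positions"].round(2))
E
python3 - <<'E'
from h import *
where();_,r=pose();print(r.as_matrix().round(2))
go(-184,85,220,0);go(-184,85,220,180)
E
```

```text
t 0.1 dock [490.5 270.7] z 221.6 jaw 147.95 tilt 0.11 F [-0.  -0.5 -0.1] gap 1.0 j [ 1.41  0.39  0.01 -0.   -1.19 -0.26]
[[-0.91 -0.   -0.41]
 [ 0.41 -0.   -0.91]
 [-0.   -1.    0.  ]]
shift [-515.3    2.5  473.2] rot [-1.000e-03  2.582e+00 -2.000e-03]
shift [-515.3    2.5  473.2] rot [-0.002 -0.559  0.   ]
```

Emit:
jog_arm([
  [[-50,0,45,0,-0.06,0,60],[-110,0,100,0,-0.12,0,60],[-170,0,155,0,-0.18,0,60],[-215,0,197,0,-0.24,0,60],[-258,0,237,0,-0.3,0,60]],
])

```text
clock: 0.72
ee_pos: [0.3785, 0.2826, 0.2224]
orientation: [-0.041, -0.706, 0.706, 0.041]
contact_force: [0.7, 0.7, 1.0]
finger_gap: 0.696
```

```bash
python3 -c "
from h import *
where();go(-184,85,150,180)"
```

```text
t 0.72 dock [187.6 187.4] z 222.4 jaw 165.29 tilt 0.02 F [0.7 0.7 1. ] gap 0.7 j [ 0.99  0.12 -0.35 -0.   -1.1   0.47]
shift [-193.4   72.4  333.4] rot [-0.    -0.257  0.   ]
```

Emit:
jog_arm([
  [[-40,0,60,0,-0.1,0,60],[-80,10,120,0,-0.18,0,60],[-120,20,180,0,-0.26,0,60],[-160,40,240,0,-0.26,0,60],[-170,55,290,0,-0.26,0,60]],
])

```text
clock: 1.35
ee_pos: [0.5065, 0.0041, 0.1753]
orientation: [-0.05, 0.705, -0.705, 0.051]
contact_force: [0.8, 0.9, -0.6]
finger_gap: 0.692
```

Emit:
jog_arm([
  [[0,0,0,0,0,0,60],[0,0,0,0,0,0,60],[0,0,0,0,0,0,60],[0,0,0,0,0,0,60],[0,0,0,0,0,0,60]],
])

```text
clock: 1.98
ee_pos: [0.5055, 0.0068, 0.1761]
orientation: [-0.051, 0.705, -0.705, 0.051]
contact_force: [-0.1, 0.8, -0.1]
finger_gap: 0.689
```

```bash
python3 -c "
from h import *
where();go(-184,85,10,180);go(-184,85,60,180)
d=ctrl.snapshot('top')
for n,lo,hi,z in(('cart',(0,0,0),(180,255,70),.024),('white',(0,0,150),(180,60,255),.024)):
  for c in blobs(d,lo,hi,(280,180,335,232)): q=rect(d,c,z);print(n,q,toD(q[0]))
d=ctrl.snapshot('wrist');cv2.imwrite('pics/w1.png',d['pixels'])"
```

```text
t 1.98 dock [-103.4  100.6] z 176.1 jaw -179.85 tilt 0.04 F [-0.1  0.8 -0.1] gap 0.69 j [ 0.34  0.22 -0.35 -0.   -1.    1.38]
shift [-15.2 166.1  80.7] rot [ 0.     0.003 -0.001]
shift [-15.3 116.1  80.7] rot [ 0.     0.003 -0.001]
cart ((594.3875122070312, -83.09457397460938), (74.71285247802734, 126.5891342163086), 87.68915557861328) [-204.9   25.2]
white ((615.8890380859375, -67.34732055664062), (47.769718170166016, 13.569781303405762), 12.882746696472168) [-192.3    1.7]
```

View pics/w1.png

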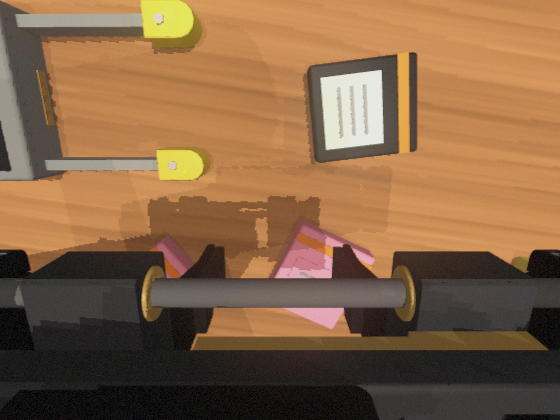

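Wrist view: the black cartridge is at (363,107) with its band at the right (406,103). The yellow blocks are at (170,20) and (182,165), and a pink look-alike at (325,275) lies close below. I'll measure from this view.

```bash
cat >> h.py <<'E'
def look(name=None,roiY=(0,0,560,250),roiC=(0,0,560,250)):
    d=ctrl.snapshot('wrist')
    if name: cv2.imwrite(name,d['pixels'])
    Y=[rect(d,c,.034) for c in blobs(d,(24,150,120),(40,255,255),roiY,200)]
    for q in Y: print("yel",toD(q[0]),np.round(q[1],1),round(q[2]-H,1))
    for n,lo,hi,a in(("white",(0,0,150),(180,70,255),1500),("dark",(0,0,0),(180,255,60),3000),("band",(8,180,150),(20,255,255),400)):
        for c in blobs(d,lo,hi,roiC,a):
            q=rect(d,c,.024);print(n,toD(q[0]),np.round(q[1],1),"ang",round((q[2]-H+45)%90-45,2),cv2.boundingRect(c))
E
python3 -c "
from h import *
look(roiC=(280,30,450,190))"
```

```text
yel [-7.8 62.9] [27.8 43.2] -89.9
yel [ -7.4 -61.6] [28.1 44.2] -89.9
white [-172.9   12.7] [66.6 57.1] ang 6.95 (320, 70, 64, 80)
```

Emit:
jog_arm([
  [[-15,30,40,0,0,0,60],[-14,60,81,0,0,0,60],[-14,100,81,0,0,0,60],[-14,140,81,0,0,0,60],[-14,166,81,0,0,0,60]],
])

```text
clock: 2.75
ee_pos: [0.53, -0.0726, 0.0079]
orientation: [0.051, -0.705, 0.705, -0.049]
contact_force: [-0.3, -0.0, 0.2]
finger_gap: 0.69
```

Emit:
jog_arm([
  [[0,0,0,0,0,0,60],[0,0,0,0,0,0,60],[0,0,0,0,0,0,60],[0,0,0,0,0,0,60],[0,0,0,0,0,0,60]],
])

```text
clock: 3.38
ee_pos: [0.5311, -0.0723, 0.0104]
orientation: [-0.05, 0.705, -0.705, 0.051]
contact_force: [0.8, 0.0, -0.9]
finger_gap: 0.687
```

```bash
python3 -c "
from h import *
where();go(-184,54.5,10,180)"
```

```text
t 3.38 dock [-185.2   86.3] z 10.4 jaw -179.95 tilt 0.07 F [ 0.8  0.  -0.9] gap 0.69 j [ 0.17  0.49 -0.46  0.   -0.62  1.55]
shift [-31.8   0.4  -1.2] rot [ 0.     0.001 -0.001]
```

Side push in -y, slowly: 31 mm over two calls.

Emit:
jog_arm([
  [[-6,0,0,0,0,0,60],[-10,0,0,0,0,0,60],[-14,0,0,0,0,0,60],[-17,0,0,0,0,0,60],[-20,0,0,0,0,0,60]],
])

```text
clock: 4.0
ee_pos: [0.5502, -0.0695, 0.0095]
orientation: [-0.051, 0.705, -0.705, 0.05]
contact_force: [-1.0, 0.2, -0.2]
finger_gap: 0.69
```

Emit:
jog_arm([
  [[-3,0,0,0,0,0,60],[-6,0,0,0,0,0,60],[-9,0,0,0,0,0,60],[-12,0,0,0,0,0,60],[-12,0,0,0,0,0,60]],
])

```text
clock: 4.62
ee_pos: [0.563, -0.0678, 0.0098]
orientation: [0.05, -0.705, 0.705, -0.051]
contact_force: [0.3, -0.7, 0.4]
finger_gap: 0.691
```

```bash
python3 -c "
from h import *
where();go(-184,54.5,10,180);look('pics/w2.png')"
```

```text
t 4.62 dock [-185.3   54.1] z 9.8 jaw -179.96 tilt 0.05 F [ 0.3 -0.7  0.4] gap 0.69 j [ 0.17  0.53 -0.38  0.   -0.66  1.55]
shift [ 0.4 -0.2 -1.3] rot [-0.     0.001 -0.001]
white [-177.6   -2.1] [66.2 56.7] ang 0.01 (199, 90, 129, 143)
band [-226.     8.1] [35.4 10.3] ang 0.1 (353, 149, 26, 74)
```

View pics/w2.png

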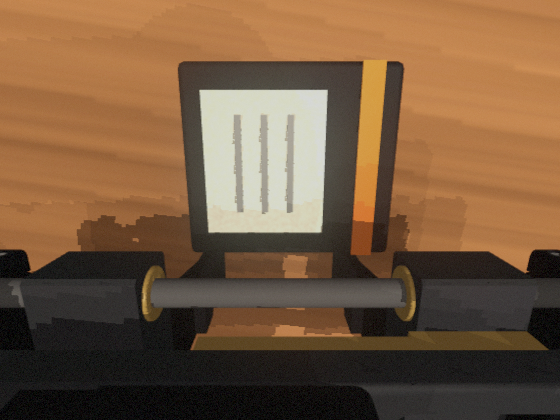

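The cartridge is square (0.0°), with its label at dock y ≈ -2 mm. I'll back off, lift and go round behind it.

Emit:
jog_arm([
  [[10,0,0,0,0,0,60],[20,0,0,0,0,0,60],[22,-30,0,0,0,0,50],[22,-70,0,0,0,0,40],[22,-80,0,0,0,0,40]],
])

```text
clock: 5.3
ee_pos: [0.5419, -0.0708, 0.0926]
orientation: [-0.048, 0.705, -0.705, 0.052]
contact_force: [0.8, -0.2, 0.3]
finger_gap: 0.484
```

```bash
python3 -c "
from h import *
where();go(-275,-1,90,90);go(-275,-1,90,-90)"
```

```text
t 5.3 dock [-185.3   75.5] z 92.6 jaw -179.93 tilt 0.33 F [ 0.8 -0.2  0.3] gap 0.48 j [ 0.17  0.38 -0.36  0.   -0.82  1.55]
shift [-76.4   3.1  89.8] rot [ 0.004  1.572 -0.005]
shift [-76.4   3.1  89.8] rot [-0.005 -1.57  -0.004]
```

Emit:
jog_arm([
  [[0,-5,30,0,0.18,0,40],[-20,-5,60,0,0.36,0,40],[-45,-3,90,0,0.54,0,40],[-76,0,90,0,0.72,0,40],[-76,0,90,0,0.9,0,40]],
])

```text
clock: 5.92
ee_pos: [0.6294, -0.1494, 0.088]
orientation: [-0.263, -0.656, 0.656, 0.264]
contact_force: [-0.4, 0.1, -0.2]
finger_gap: 0.459
```

Emit:
jog_arm([
  [[0,0,0,0,0.18,0,40],[0,0,0,0,0.36,0,40],[0,0,0,0,0.54,0,40],[0,0,0,0,0.67,0,40],[0,0,0,0,0.67,0,40]],
])

```text
clock: 6.55
ee_pos: [0.6278, -0.1491, 0.0889]
orientation: [-0.462, -0.534, 0.535, 0.463]
contact_force: [1.1, -0.5, 0.4]
finger_gap: 0.458
```

```bash
python3 -c "
from h import *
where();go(-268,-1,10,90);look('pics/w3.png')"
```

```text
t 6.55 dock [-275.     1.4] z 88.9 jaw 90.17 tilt 0.09 F [ 1.1 -0.5  0.4] gap 0.46 j [ 0.02  0.53 -0.11 -0.   -0.93  0.13]
shift [ 6.9 78.9 -2.6] rot [-0.002  0.003  0.   ]
white [-274.7 -157.2] [64.9 38.9] ang 0.09 (26, 200, 90, 50)
band [-298.1 -160.1] [57.1  9.3] ang -5.47 (20, 185, 80, 18)
```

View pics/w3.png

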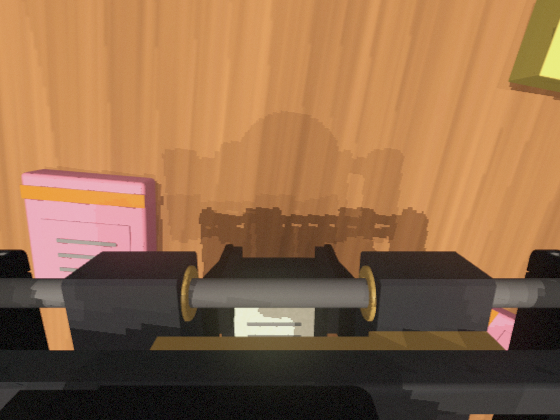

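The wrist camera looks backwards here, away from the cartridge, with pink at (90,230) clear of the path. I'll monitor with the scene and top cameras.

Emit:
jog_arm([
  [[7,40,-2,0,0,0,40],[7,70,-2,0,0,0,40],[7,79,-2,0,0,0,40],[7,79,-2,0,0,0,40],[7,79,-2,0,0,0,40]],
])

```text
clock: 7.22
ee_pos: [0.6308, -0.1421, 0.0123]
orientation: [0.464, 0.535, -0.534, -0.462]
contact_force: [0.0, -0.6, -0.2]
finger_gap: 0.461
```

Emit:
jog_arm([
  [[6,0,0,0,0,0,40],[12,0,0,0,0,0,40],[18,0,0,0,0,0,40],[24,0,0,0,0,0,40],[30,0,0,0,0,0,40]],
])

```text
clock: 7.85
ee_pos: [0.6258, -0.1123, 0.0113]
orientation: [0.463, 0.535, -0.534, -0.463]
contact_force: [-0.4, -2.7, 1.7]
finger_gap: 0.46
```

Emit:
jog_arm([
  [[7,0,0,0,0,0,40],[14,0,0,0,0,0,40],[21,0,0,0,0,0,40],[28,0,0,0,0,0,40],[35,0,0,0,0,0,40]],
])

```text
clock: 8.48
ee_pos: [0.6203, -0.0772, 0.0107]
orientation: [-0.463, -0.534, 0.535, 0.463]
contact_force: [0.6, -2.6, 2.3]
finger_gap: 0.457
```

```bash
python3 -c "
from h import *
where();go(-268,-1,10,90)
a=ctrl.snapshot('scene');b=ctrl.snapshot('top');np.savez('s1.npz',**a);np.savez('t1.npz',**b)
cv2.imwrite('pics/st1.png',np.hstack([cv2.resize(a['pixels'][150:300,180:420],(400,250)),cv2.resize(b['pixels'][150:275,150:350],(400,250))]))"
```

```text
t 8.47 dock [-202.7   -1.3] z 10.7 jaw 90.1 tilt 0.01 F [ 0.6 -2.6  2.3] gap 0.46 j [ 0.13  0.6  -0.23  0.   -0.75  0.01]
shift [-65.3   0.7   0.4] rot [-0.     0.002 -0.   ]
```

View pics/st1.png

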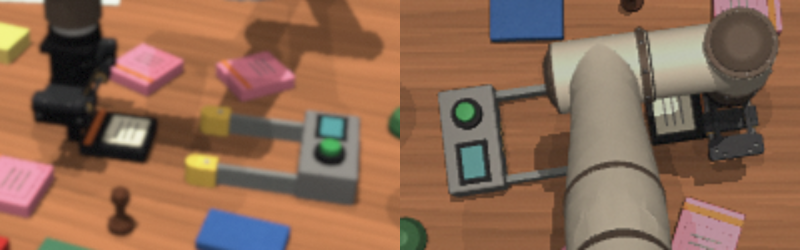

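The scene view (left) shows the cartridge flat and in line with the gap, pushed by the fingers. The top view is covered by the arm. I'll measure from the scene camera.

```bash
cat >> h.py <<'E'
def scene(d=None,save=None):
    d=d or ctrl.snapshot('scene')
    if save: cv2.imwrite(save,cv2.resize(d['pixels'][150:300,180:420],(800,500),interpolation=cv2.INTER_CUBIC))
    for n,lo,hi,a,z in(("white",(0,0,125),(180,80,255),150,.024),("yel",(22,120,80),(40,255,255),80,.034),("green",(50,120,50),(80,255,255),60,.056)):
        for c in blobs(d,lo,hi,(200,180,400,270),a):
            q=rect(d,c,z);print(n,toD(q[0]),np.round(q[1],1),"ang",round((q[2]-H+45)%90-45,2),cv2.boundingRect(c))
E
python3 -c "
from h import *
scene(dict(np.load('scene0.npz')));print();scene(dict(np.load('s1.npz')))"
```

```text
white [111.3  34.6] [151.5 191.6] ang 0.17 (318, 216, 78, 41)
white [-173.3   14.1] [73.7 59.9] ang 7.08 (227, 214, 27, 18)
yel [ -7.1 -66.5] [36.2 44.3] ang 2.15 (291, 243, 20, 11)
yel [-6.8 58. ] [38.6 40.2] ang 8.47 (301, 213, 17, 10)
green [166.8 -18.8] [27.3 39.7] ang -19.95 (372, 232, 13, 12)

white [-127.7   -3.7] [67.8 56.5] ang -1.47 (243, 220, 26, 18)
white [139.   33.7] [154.9 135.7] ang 1.54 (340, 216, 56, 41)
yel [ -5.9 -67. ] [33.7 44.3] ang 12.86 (291, 243, 20, 10)
green [165.2 -20.4] [38.3 26.8] ang 14.99 (372, 233, 13, 11)
```

Emit:
jog_arm([
  [[7,0,0.8,0,0,0,40],[14,0,1.6,0,0,0,40],[21,0,2.4,0,0,0,40],[28,0,3.2,0,0,0,40],[34,0,4,0,0,0,40]],
])

```text
clock: 9.2
ee_pos: [0.6113, -0.044, 0.0106]
orientation: [-0.463, -0.534, 0.535, 0.463]
contact_force: [-0.5, -1.6, -0.4]
finger_gap: 0.46
```

```bash
python3 -c "
from h import *
where();scene(save='pics/s2.png')"
```

```text
t 9.2 dock [-168.6    3. ] z 10.6 jaw 90.1 tilt 0.03 F [-0.5 -1.6 -0.4] gap 0.46 j [ 0.19  0.58 -0.26 -0.   -0.73 -0.05]
white [-93.8   0.1] [68.2 55.8] ang 0.62 (257, 221, 26, 18)
white [157.7  34.2] [154.9  98.2] ang 1.54 (355, 216, 41, 41)
yel [ -5.  -66.7] [34.  41.8] ang 10.72 (292, 243, 19, 10)
green [164.5 -19.8] [39.9 25.1] ang 3.56 (372, 233, 12, 11)
```

View pics/s2.png

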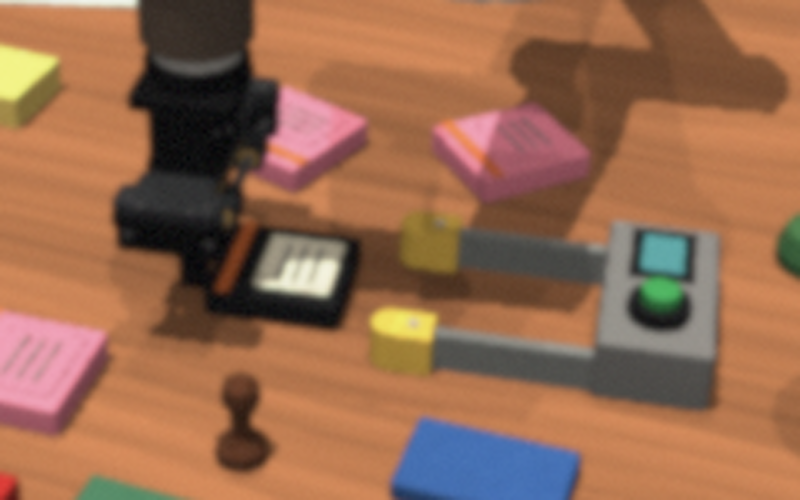

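The cartridge is lined up before the gap (label at (300,265) in the crop). Pushing on with 1 mm more to +y.

Emit:
jog_arm([
  [[6,0,0.4,0,0,0,40],[12,0,0.8,0,0,0,40],[18,0,1,0,0,0,40],[24,0,1,0,0,0,40],[30,0,1,0,0,0,40]],
])

```text
clock: 9.88
ee_pos: [0.6063, -0.0146, 0.0108]
orientation: [-0.463, -0.534, 0.534, 0.463]
contact_force: [0.6, -0.6, -0.7]
finger_gap: 0.464
```

Emit:
jog_arm([
  [[6,0,0,0,0,0,40],[12,0,0,0,0,0,40],[18,0,0,0,0,0,40],[24,0,0,0,0,0,40],[30,0,0,0,0,0,40]],
])

```text
clock: 10.5
ee_pos: [0.602, 0.0151, 0.0108]
orientation: [-0.463, -0.534, 0.534, 0.463]
contact_force: [-0.0, -2.0, -0.9]
finger_gap: 0.46
```

```bash
python3 -c "
from h import *
where();scene(save='pics/s3.png')"
```

```text
t 10.5 dock [-108.8    3.8] z 10.8 jaw 90.09 tilt 0.0 F [-0.  -2.  -0.9] gap 0.46 j [ 0.29  0.57 -0.29  0.   -0.71 -0.15]
white [-34.    0.3] [67.2 56.1] ang 0.65 (281, 224, 26, 18)
white [166.4  34.5] [153.6  81.7] ang -0.53 (359, 219, 37, 38)
yel [ -7.6 -65.4] [37.5 46.9] ang 12.86 (290, 242, 21, 11)
green [166.5 -19.2] [27.3 40.9] ang -18.72 (372, 232, 13, 12)
```

Emit:
jog_arm([
  [[6,0,0,0,0,0,40],[12,0,0,0,0,0,40],[18,0,0,0,0,0,40],[24,0,0,0,0,0,40],[30,0,0,0,0,0,40]],
])

```text
clock: 11.18
ee_pos: [0.5978, 0.0448, 0.0108]
orientation: [-0.463, -0.534, 0.534, 0.463]
contact_force: [0.2, -0.5, -0.6]
finger_gap: 0.46
```

Emit:
jog_arm([
  [[6,0,0,0,0,0,40],[12,0,0,0,0,0,40],[18,0,0,0,0,0,40],[24,0,0,0,0,0,40],[30,0,0,0,0,0,40]],
])

```text
clock: 11.8
ee_pos: [0.5935, 0.0744, 0.0108]
orientation: [-0.463, -0.534, 0.534, 0.463]
contact_force: [0.3, -1.7, 1.5]
finger_gap: 0.458
```

```bash
python3 -c "
from h import *
where();scene(save='pics/s4.png')"
```

```text
t 11.8 dock [-48.8   3.9] z 10.8 jaw 90.09 tilt 0.0 F [ 0.3 -1.7  1.5] gap 0.46 j [ 0.4   0.56 -0.3   0.   -0.71 -0.25]
white [25.6  0.6] [66.9 56.9] ang 0.38 (305, 227, 26, 19)
white [166.  22.] [128.7  82. ] ang -0.4 (359, 225, 37, 32)
green [166. -19.] [27.  40.7] ang -13.02 (372, 232, 13, 12)
```

View pics/s4.png

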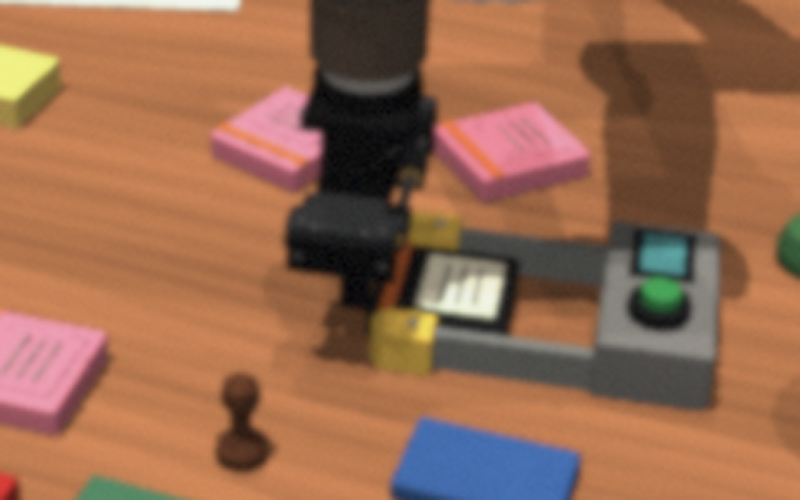

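The cartridge is going cleanly through the gap (label at (462,288) in the crop). The fingers still have about 60 mm to go.

Emit:
jog_arm([
  [[6,0,0,0,0,0,40],[12,0,0,0,0,0,40],[18,0,0,0,0,0,40],[24,0,0,0,0,0,40],[30,0,0,0,0,0,40]],
])

```text
clock: 12.48
ee_pos: [0.5892, 0.1041, 0.0108]
orientation: [-0.463, -0.534, 0.534, 0.463]
contact_force: [0.4, -2.7, 1.0]
finger_gap: 0.458
```

Emit:
jog_arm([
  [[5,0,0,0,0,0,40],[10,0,0,0,0,0,40],[15,0,0,0,0,0,40],[20,0,0,0,0,0,40],[24,0,0,0,0,0,40]],
])

```text
clock: 13.1
ee_pos: [0.5858, 0.1278, 0.0108]
orientation: [0.463, 0.534, -0.534, -0.463]
contact_force: [-0.2, -1.4, 1.5]
finger_gap: 0.462
```

Emit:
jog_arm([
  [[1,0,0,0,0,0,40],[2,0,0,0,0,0,40],[3,0,0,0,0,0,40],[4,0,0,0,0,0,40],[5,0,0,0,0,0,40]],
])

```text
clock: 13.72
ee_pos: [0.5851, 0.1324, 0.0108]
orientation: [-0.463, -0.534, 0.534, 0.463]
contact_force: [0.2, -1.8, 0.8]
finger_gap: 0.464
```

```bash
python3 -c "
from h import *
where();scene(save='pics/s5.png')"
```

```text
t 13.72 dock [9.8 4. ] z 10.8 jaw 90.09 tilt 0.0 F [ 0.2 -1.8  0.8] gap 0.46 j [ 0.49  0.57 -0.29  0.   -0.71 -0.35]
white [84.9  0.6] [66.6 57.6] ang -0.15 (330, 230, 26, 19)
white [165.7  16.9] [119.1  78.6] ang 1.63 (360, 227, 35, 30)
green [167.2 -19.1] [27.2 39.4] ang -24.56 (372, 232, 13, 12)
```

Label at 84.9, so the centre is at about 74; not yet against the reader. I'll push in small steps until the force rises.

Emit:
jog_arm([
  [[0.4,0,0,0,0,0,40],[0.8,0,0,0,0,0,40],[1.2,0,0,0,0,0,40],[1.6,0,0,0,0,0,40],[2,0,0,0,0,0,40]],
])

```text
clock: 14.4
ee_pos: [0.5848, 0.1344, 0.0108]
orientation: [0.463, 0.534, -0.534, -0.463]
contact_force: [-0.0, -2.5, 1.2]
finger_gap: 0.455
```

Emit:
jog_arm([
  [[0.3,0,0,0,0,0,40],[0.6,0,0,0,0,0,40],[0.9,0,0,0,0,0,40],[1.2,0,0,0,0,0,40],[1.5,0,0,0,0,0,40]],
])

```text
clock: 15.02
ee_pos: [0.5847, 0.1355, 0.0108]
orientation: [-0.463, -0.534, 0.535, 0.463]
contact_force: [1.9, -5.2, 1.4]
finger_gap: 0.46
```

Emit:
jog_arm([
  [[0.3,0,0,0,0,0,40],[0.6,0,0,0,0,0,40],[0.8,0,0,0,0,0,40],[1.0,0,0,0,0,0,40],[1.0,0,0,0,0,0,40]],
])

```text
clock: 15.65
ee_pos: [0.5847, 0.1356, 0.0108]
orientation: [-0.463, -0.534, 0.535, 0.463]
contact_force: [1.6, -7.7, 0.8]
finger_gap: 0.458
```

```bash
python3 -c "
from h import *
where();scene(save='pics/s6.png')"
```

```text
t 15.65 dock [13.   4.1] z 10.8 jaw 90.09 tilt 0.09 F [ 1.6 -7.7  0.8] gap 0.46 j [ 0.5   0.57 -0.29  0.   -0.71 -0.36]
white [87.9  0.6] [66.6 57.3] ang -0.15 (331, 230, 26, 19)
white [166.   16.9] [119.1  78. ] ang 1.63 (360, 227, 35, 30)
green [167.1 -19.4] [27.3 40. ] ang -24.56 (372, 232, 13, 12)
```

The push has stalled at 7.7 N with the label at rest, so the cartridge is home. I'll back off, lift, shut the fingers and go over the button.

Emit:
jog_arm([
  [[-8,0,0,0,0,0,40],[-20,0,0,0,0,0,40],[-22,-30,-2,0,0,0,30],[-22,-70,-4,0,0,0,0],[-22,-90,-4,0,0,0,0]],
])

```text
clock: 16.32
ee_pos: [0.5928, 0.1159, 0.1031]
orientation: [0.464, 0.536, -0.533, -0.462]
contact_force: [0.1, 0.1, -0.5]
finger_gap: 0.206
```

```bash
python3 -c "
from h import *
where();go(165,-35.5,90,90);scene(save='pics/s7.png')"
```

```text
t 16.32 dock [-7.6 -1.2] z 103.1 jaw 90.09 tilt 0.23 F [ 0.1  0.1 -0.5] gap 0.21 j [ 0.46  0.45 -0.21 -0.   -0.91 -0.32]
shift [172.5  13.4 -34.5] rot [0.004 0.002 0.001]
white [86.6  1.1] [67.9 60.1] ang 1.16 (330, 230, 27, 19)
white [167.3  24.4] [131.8  79.6] ang 1.17 (360, 224, 36, 33)
green [166.8 -20. ] [27.2 38.6] ang -24.56 (372, 232, 13, 12)
```

View pics/s7.png

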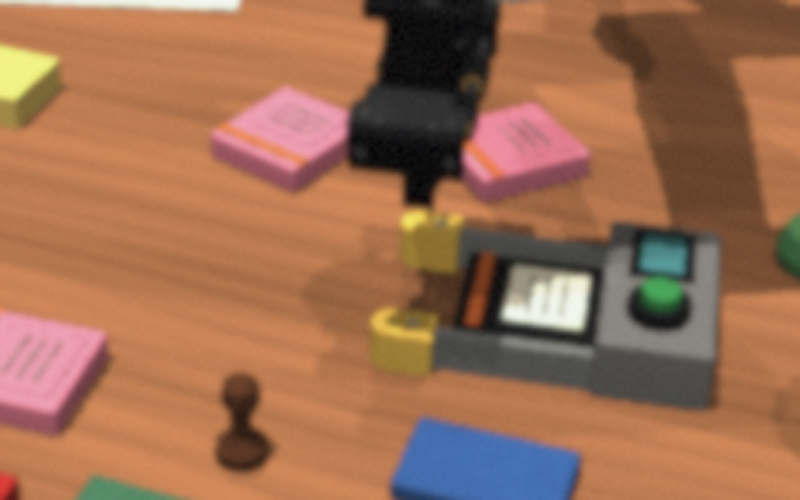

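The cartridge lies square against the reader (label at (548,298) in the crop), and the button at (660,295) stands about 65 mm high.

Emit:
jog_arm([
  [[50,0,-10,0,0,0,0],[100,0,-25,0,0,0,0],[150,5,-34,0,0,0,0],[172,10,-34,0,0,0,0],[172,13,-34,0,0,0,0]],
])

```text
clock: 17.0
ee_pos: [0.5998, 0.2917, 0.0863]
orientation: [-0.462, -0.534, 0.535, 0.463]
contact_force: [-0.5, -0.3, -0.6]
finger_gap: 0.005
```

Emit:
jog_arm([
  [[0,0,0,0,0,0,0],[0,2,0,0,0,0,0],[0,4,0,0,0,0,0],[0,7,0,0,0,0,0],[0,10,0,0,0,0,0]],
])

```text
clock: 17.62
ee_pos: [0.6008, 0.2906, 0.0776]
orientation: [0.463, 0.534, -0.534, -0.463]
contact_force: [-0.3, 0.0, -0.5]
finger_gap: 0.005
```

```bash
python3 -c "
from h import *
where();go(165,-35.5,70,90)
a=ctrl.snapshot('scene')['pixels'][200:280,300:420];b=ctrl.snapshot('top')['pixels'][180:260,140:260]
cv2.imwrite('pics/s8.png',np.hstack([cv2.resize(x,(400,267),interpolation=cv2.INTER_CUBIC) for x in(a,b)]))"
```

```text
t 17.62 dock [164.1 -33.7] z 77.6 jaw 90.08 tilt 0.0 F [-0.3  0.  -0.5] gap 0.01 j [ 0.69  0.58 -0.06 -0.   -0.94 -0.55]
shift [ 0.9  7.6 -1.8] rot [0.    0.001 0.   ]
```

View pics/s8.png

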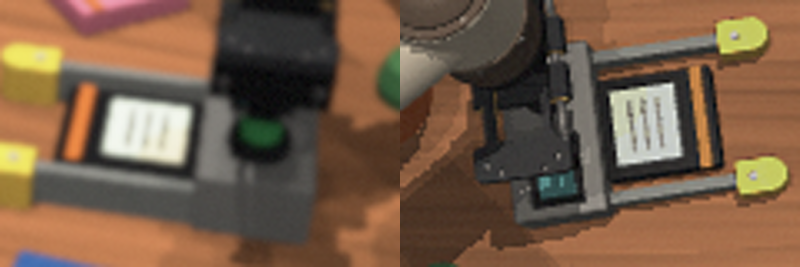

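The fingers stand over the button (left view (262,130)) and the cartridge is home in both views. Pressing down gradually while watching the force.

Emit:
jog_arm([
  [[1,2,-2,0,0,0,0],[1,4,-2,0,0,0,0],[1,6,-2,0,0,0,0],[1,8,-2,0,0,0,0],[1,10,-2,0,0,0,0]],
])

```text
clock: 18.35
ee_pos: [0.6026, 0.2922, 0.0682]
orientation: [0.463, 0.535, -0.534, -0.463]
contact_force: [-1.1, -1.0, 4.0]
finger_gap: 0.008
```

Emit:
jog_arm([
  [[0,1,0,0,0,0,0],[0,2,0,0,0,0,0],[0,3,0,0,0,0,0],[0,4,0,0,0,0,0],[0,4,0,0,0,0,0]],
])

```text
clock: 18.98
ee_pos: [0.6027, 0.2922, 0.0663]
orientation: [0.463, 0.535, -0.534, -0.462]
contact_force: [-5.2, -0.5, 12.9]
finger_gap: 0.009
```

Emit:
jog_arm([
  [[0,1,0,0,0,0,0],[0,2,0,0,0,0,0],[0,2,0,0,0,0,0],[0,2,0,0,0,0,0],[0,2,0,0,0,0,0]],
])

```text
clock: 19.6
ee_pos: [0.6027, 0.2922, 0.0662]
orientation: [0.463, 0.535, -0.534, -0.462]
contact_force: [-7.4, -1.5, 19.8]
finger_gap: 0.002
```

```bash
python3 -c "
from h import *
where();scene()"
```

```text
t 19.6 dock [165.5 -35.9] z 66.2 jaw 90.17 tilt 0.11 F [-7.4 -1.5 19.8] gap 0.0 j [ 0.69  0.59 -0.06  0.   -0.91 -0.55]
white [86.9  3.5] [72.9 60.1] ang 0.48 (330, 229, 28, 20)
yel [ -6. -67.] [33.7 44.5] ang 12.86 (291, 243, 20, 10)
yel [-6.7 57.5] [39.6 40.2] ang 8.47 (301, 213, 17, 10)
```

It is at a hard stop (z 66.2, 20 N). I'll release in steps; the force against height shows whether the spring travelled.

Emit:
jog_arm([
  [[0,-2,0,0,0,0,0],[0,-4,0,0,0,0,0],[0,-6,0,0,0,0,0],[0,-7,0,0,0,0,0],[0,-7,0,0,0,0,0]],
])

```text
clock: 20.27
ee_pos: [0.6026, 0.2922, 0.0686]
orientation: [0.463, 0.534, -0.534, -0.463]
contact_force: [-0.7, 0.0, 3.2]
finger_gap: 0.006
```

Emit:
jog_arm([
  [[0,-1,0,0,0,0,0],[0,-2,0,0,0,0,0],[0,-2,0,0,0,0,0],[0,-2,0,0,0,0,0],[0,-2,0,0,0,0,0]],
])

```text
clock: 20.9
ee_pos: [0.6026, 0.2921, 0.0707]
orientation: [0.463, 0.535, -0.534, -0.463]
contact_force: [0.3, 1.4, 3.0]
finger_gap: 0.002
```

Emit:
jog_arm([
  [[0,-10,0,0,0,0,0],[0,-30,0,0,0,0,0],[0,-60,0,0,0,0,0],[0,-90,0,0,0,0,0],[0,-100,0,0,0,0,0]],
])

```text
clock: 21.52
ee_pos: [0.6033, 0.2923, 0.1731]
orientation: [0.463, 0.536, -0.533, -0.463]
contact_force: [0.4, 0.5, -0.1]
finger_gap: 0.001
```

Emit:
jog_arm([
  [[-40,0,0,0,0,0,0],[-80,0,0,0,0,0,0],[-120,0,0,0,0,0,0],[-150,0,0,0,0,0,0],[-150,0,0,0,0,0,0]],
])

```text
clock: 22.15
ee_pos: [0.6234, 0.1413, 0.1697]
orientation: [-0.463, -0.533, 0.534, 0.464]
contact_force: [0.0, -0.6, 0.3]
finger_gap: 0.007
```

```bash
python3 -c "
from h import *
where();scene()
a=ctrl.snapshot('scene')['pixels'];a0=np.load('scene0.npz')['pixels']
cv2.imwrite('pics/s9.png',np.vstack([np.hstack([cv2.resize(x[200:280,280:420],(400,229),interpolation=cv2.INTER_CUBIC) for x in(a0,a)]),cv2.resize(a,(800,600))[130:500]]))"
```

```text
t 22.15 dock [ 13.2 -35.1] z 169.7 jaw 89.9 tilt 0.14 F [ 0.  -0.6  0.3] gap 0.01 j [ 0.48  0.45 -0.03 -0.   -1.1  -0.34]
white [166.8   7.3] [97.7 80.2] ang 0.18 (360, 232, 36, 25)
white [87.4  1.8] [68.3 52.8] ang 5.07 (333, 230, 23, 19)
yel [ -7.6 -65.5] [30.  37.3] ang 12.87 (292, 243, 17, 9)
yel [-7.3 60.6] [32.8 40.9] ang 3.83 (301, 213, 17, 9)
green [164.2 -18.6] [42.1 27.5] ang 16.24 (372, 232, 13, 12)
```

View pics/s9.png

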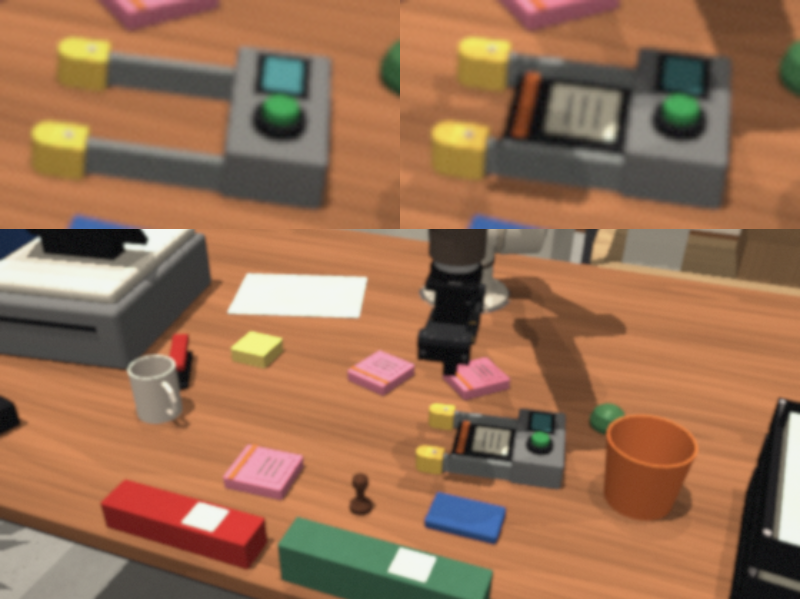

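The button is up again as at the start, the cartridge is home and square, the bystanders are unmoved and the arm is clear. Handing in.

```bash
python3 -c "
from plant import ctrl
print(ctrl.job_done())"
```

```text
the job is handed in; nothing more can be done
None
```

The job is handed in at about 22 s of the 72 s; no verdict was reported.

**What I did:** I squared and centred the black cartridge with a two-finger push from the side. I then pushed it from behind through the gap until it stalled against the reader at about 8 N. Finally I pressed the green button with closed fingers to a hard stop at 20 N and let it go.

**Last checks:**
- **Cartridge:** its label sat at x ≈ 87–88 mm in the dock frame, so its centre is at about 76–77 mm, within roughly 2 mm of home and near y = 0. At the stall it read square within 0.2°.
- **Button:** the spring pushed back from at least 70.7 mm down to the stop at 66.2 mm, so I saw at least 4.5 mm of travel directly. It looks fully up again in the last picture.
- **Surroundings:** the bystanders in view looked unmoved, and the arm was clear of everything.

**What disagreed:**
- The final scene reading gave a 5° label angle (just over the 0.08 rad limit). The arm's shadow was on the label then, and the picture shows it square, so I put it down to the shadow.
- The force readings during the button's release were noisy by about 1 N.

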